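# Put the screwdrivers away by length and shut the tool drawer

## Task

The repair job is over: lay the long screwdriver in the long row of the open tool drawer and the short screwdriver in the short row, each straight along its row and flat on the drawer floor. Then push the drawer fully home, gently and without slamming it. Do not disturb the jam jar, the mug or the tape measure.

Things in the scene. Friction and masses are not known exactly. Their poses are not given: they have to be found in the camera images.
- screwdriver_long: Long screwdriver with a red and dark handle, 198 mm long, lying on the worktop; handle 98 mm long, 26 wide, 24 high, shaft 6 mm thick. Origin under the middle of its length, at its underside; x runs from the handle (x -99 to -1 mm) to the tip (x +99 mm); z up. Good grip: across the handle at x -40 mm.
- screwdriver_short: Short screwdriver of like make, red and black handle, 122 mm long, lying on the worktop; handle 70 mm long (x -61 to +9 mm), 26 wide, 24 high, shaft 6 mm thick to x +61 mm. Origin under the middle of its length, at its underside; z up. Good grip: across the handle at x -20 mm.
- cabinet: Low one-drawer wooden tool cabinet standing on the worktop, fixed; 240 deep (x), 200 wide (y), 66 mm high. Origin at the centre of its underside; its -x axis points out of its front towards the robot, the way the drawer opens; the cabinet's front face is at x -120 mm.
- drawer (a joint): Drawer position in m: 0 fully shut, 0.225 fully open; starts nearly fully open. Slides along the cabinet's x axis; takes about 2 to 5 N to push. Inside 225 x 170 mm; side walls reach z 47 mm; blue front panel 200 wide, 15 mm thick, z 5 to 63 mm. A divider 6 mm thick and 22 mm high runs down the middle from front to back.
- long_row (a point): Centre of the floor of the long row (the left one seen from the robot, +y side): 225 mm long (x), 82 mm wide (y), cork floor at this point's height, 16 mm above the worktop. Moves with the drawer; axes as the cabinet's.
- short_row (a point): Centre of the floor of the short row (the right one, -y side): 145 mm long (x), 82 mm wide (y), closed off at its far end by a 22 mm high crosswall, behind which is an empty pocket not to be used. Cork floor at this point's height. Moves with the drawer; axes as the cabinet's.
- drawer_pull (a point): Middle of the steel bar pull on the drawer front: bar 72 mm long along y, 9 mm thick, 20 mm in front of the panel, 42 mm above the worktop. Moves with the drawer.
- jam_jar: Bystander: jam jar with a white lid, 65 mm wide, 94 mm high, standing loose on top of the cabinet. Origin at the centre of its underside.
- mug: Bystander: cream mug, 82 mm wide (120 with handle), 94 mm high, standing loose on the worktop. Origin at the centre of its underside.
- tape_measure: Bystander: yellow pocket tape measure, 32 x 88 x 64 mm, standing loose on the worktop. Origin at the centre of its underside.
Mind the look-alikes: they are no part of the job. There is more than one size of the screwdriver_short; the job needs the larger.

How it is judged:
By the outcome, as a careful person would: the job done as asked, in the order asked, and still so for the second after the job is handed in, with the robot touching nothing.
It also fails if it takes over 59 s, if anything falls off the work surface, if the arm or the gripper's body presses on something with over 40 N, if the wrist force passes 120 N, or if a joint passes its speed limit or range.

## Robot

A 7-joint arm with a two-finger parallel gripper is mounted at the origin on a cart in front of the work surface, level with it; the furniture and walls round the work are solid. World frame = base frame: x ahead of the robot, y to its left, z up, the work surface at z = 0. Lengths are in m, angles in rad, forces in N, time in s.
With the tool pointing down it reaches from about 0.35 to 0.9 m from the base axis. Payload 7.2 kg.
Tool frame: the origin (TCP) lies on the centre line of the jaws, within the pads' length; the fingertips stand 8 mm ahead of it and the grasp point (between the pads) lies 11 mm behind it; z points along the fingers, y is the line along which they close (so a half turn about z gives the same grasp; the last joint's range is limited). The gripper opens to 88 mm and grips with 3 to 60 N. Pads are 20 mm wide; open, the fingers measure 115 mm over their backs; the gripper's body (75 mm by 178 mm) begins 61 mm behind the grasp point.
Start: joints at [1.257, 0.411, -0.013, 1.596, 0.006, 1.134, -0.082], TCP at [0.152, -0.606, 0.231] pointing down, gripper open.
Joint ranges: [-2.95, 2.95], [-0.29, 1.99], [-1.47, 1.44], [0.14, 2.54], [-1.03, 4.17], [0.13, 1.85], [-2.86, 2.86]. Speed limits (rad/s): [2.39, 2.39, 3.01, 3.01, 3.14, 3.14, 3.14].

## Interface

Orientations are given as a 3x3 rotation matrix whose columns are the frame's x, y, z axes.
In Python, from cell import r, optics, spotter gives the robot as it stands.
- The arm moves only by the tool servo_tool, never from a script. Its arguments are lists of equal length, an entry for each row: "linear": the shift along the tool's x, y, z in units of 0.3 m (1.0 is 0.3 m), a list of three; "turn": the turn, a rotation vector about the tool's x, y, z in units of pi rad (1.0 is pi rad), a list of three. A call has 1 to 10 rows; each row is the pose to reach, as a shift and turn from the pose commanded when the call began, along the tool's axes at that moment, turning the shorter way round; what a row does not reach only later rows make up. A row lasts 1/12 s, in which the tool goes at most 41.7 mm and 7.16 degrees, less where a joint would pass 70% of its speed; a pose out of reach is approached as far as the arm can. A call with a number of a shift or a turn outside -1 to 1 is refused whole. A call with a gripper value outside its range is refused whole. "hand" is the opening, from 0 (shut) to 1 (fully open), set as the call begins (left out, the last holds). The fingers move at their own pace and stop on an object; the grip force is fixed at half the most. Time passes only in rows, so rows that repeat a pose let the fingers close. It gives the time, the measured TCP pose, the force, the opening and the grip force at its end, in the units of the state.
- r.observe(): the state, without advancing time (a new reading comes with each control period).
- optics.snapshot(name): name is "scene" or "side" or "wrist"; returns a dict with "image" (400x640x3 uint8, red, green, blue), "z_map" (400x640 float32, m along the optical axis (not along the pixel's ray), 0 where there is no reading), "camera_matrix" (3x3 intrinsics, pixels), "extrinsics" (4x4, takes a point from world to camera coordinates); the wrist camera has in their place "mount" (4x4, takes a point from camera to tool coordinates, whose origin is the TCP and whose axes are the flange's). Camera axes: x right, y up, looking along -z (the intrinsics and any distortion apply to the point x, -y, -z); pixel columns grow to the right and rows downward; lengths in m; the calibration is good to about 2 mm. A picture is of the moment at which its call begins: read the wrist's pose just before it.
- r.hand_in(): hands the job in; it is judged then, once.
Trained networks look in a picture, given as the dict that the camera call returned (one of the last four; its "shot" number tells which), for a name from the list of things; names that differ only in an ending like _2 or _b are one class to them, and where a whole thing is asked for, a point or a joint stands for the part that bears it (a point fixed in the world has none). Each returns a list of dicts, best first, with "conf" (0 to 1); they miss things now and then, are a little off and sometimes report something else, mostly with a low value. They report only what shows in the picture. A call takes as long as a camera call. They do not tell look-alikes from the thing itself.
- spotter.silhouettes(thing, picture): "pixels" (400x640 bool, what is visible of it) and "point" ([column, row] in pixels, amid what is visible of it).
- spotter.mark_of(thing, picture): "point" ([column, row] in pixels: a listed point, or the origin of a listed thing).
The state is a dict: "t": time; "q": joint angles; "joint_vel": joint speeds; "effort": joint torques, N m; "ee_pos": TCP position; "ee_rot": TCP orientation; "ft_force": force on the tool from outside, world axes, zero at the start; "ft_torque": the same for the moment, N m; "opening": opening from 0.0 (shut) to 1.0 (fully open); "grasp_force": force on a finger pad.
Only numpy, scipy, OpenCV 4.12 (cv2) and the standard library are available. Lean on these libraries where they do the work, as an engineer would, in place of code of your own. Each camera call takes 0.05 s, during which the arm holds its last target. There are 200 camera calls.

## Working session

There is one attempt and no reset: what is moved stays moved. The work goes in short steps, Python scripts to look and compute and a tool call to move; the robot and the scene stay as the last step left them, time stands still between calls to the robot, and variables do not carry over. Pictures are saved under pics/ and viewed, at most 10 in all, crops included, and the job is handed in when it is done.

Besides the shell and the picture viewer there is one more tool, called after "Emit:" as name(argument=value, ...) on one line, values as JSON. servo_tool: Moves the arm, as the interface text tells. Its arguments: {"type":"object","properties":{"linear":{"type":"array"},"turn":{"type":"array"},"hand":{"type":"number"}},"required":["linear","turn"]}

```bash
mkdir -p pics; ls; cat > h.py <<'E'
import numpy as np, cv2
from cell import r, optics, spotter
def world(p, pose=None):
    """HxWx3 world points of every pixel"""
    K=p["camera_matrix"]; z=p["z_map"]; v,u=np.mgrid[0:z.shape[0],0:z.shape[1]]
    c=np.stack([(u-K[0,2])/K[0,0]*z,-(v-K[1,2])/K[1,1]*z,-z],-1)
    if "extrinsics" in p: T=np.linalg.inv(p["extrinsics"])
    else:
        B=np.eye(4); B[:3,:3]=pose["ee_rot"]; B[:3,3]=pose["ee_pos"]; T=B@p["mount"]
    return c@T[:3,:3].T+T[:3,3]
def axis(P):
    m=P.mean(0); w,V=np.linalg.eigh(np.cov((P-m).T)); return m,V[:,-1]
E
python3 - <<'E'
from h import *
s=r.observe(); print({k:np.round(s[k],3).tolist() for k in s})
for n in("scene","side"):
    p=optics.snapshot(n); cv2.imwrite(f"pics/{n}0.png",p["image"][:,:,::-1])
    print(n,[k for k in p]); W=world(p)
    for t in["screwdriver_long","screwdriver_short","drawer","cabinet","jam_jar","mug","tape_measure"]:
        for d in spotter.silhouettes(t,p):
            if d["conf"]<.2: continue
            m=d["pixels"]&(p["z_map"]>0); P=W[m]
            if len(P)<5: continue
            c,a=axis(P[:,:2]); e=(P[:,:2]-c)@a
            print(t,round(d["conf"],2),np.round(d["point"]),"c",c.round(3),"ax",a.round(3),"len",np.ptp(np.percentile(e,[1,99])).round(3),"z",np.percentile(P[:,2],[2,98]).round(3))
    for t in["screwdriver_long","screwdriver_short","long_row","short_row","drawer_pull","cabinet"]:
        for d in spotter.mark_of(t,p):
            if d["conf"]<.2: continue
            u,v=np.round(d["point"]).astype(int); print("mark",t,round(d["conf"],2),u,v,W[v,u].round(3))
E
```

```text
pics
{'t': 0.0, 'q': [1.257, 0.412, -0.013, 1.597, 0.006, 1.134, -0.082], 'joint_vel': [0.0, -0.001, -0.001, -0.004, -0.001, -0.0, 0.001], 'effort': [-0.0, -58.796, 0.642, -29.108, -0.054, 0.018, 0.0], 'ee_pos': [0.152, -0.606, 0.23], 'ee_rot': [[0.97, 0.243, -0.001], [0.243, -0.97, 0.002], [-0.0, -0.002, -1.0]], 'ft_force': [0.739, -0.132, 0.014], 'ft_torque': [-0.025, 0.003, -0.028], 'grasp_force': 0.0, 'opening': 1.001}
scene ['image', 'z_map', 'camera_matrix', 'extrinsics', 'shot']
screwdriver_long 0.86 [256. 214.] c [0.439 0.288] ax [-1.     0.024] len 0.168 z [0.002 0.026]
screwdriver_short 0.69 [391. 289.] c [ 0.502 -0.076] ax [-0.922 -0.386] len 0.113 z [-0.001  0.025]
screwdriver_short 0.64 [203. 230.] c [0.317 0.355] ax [-0.866 -0.5  ] len 0.047 z [0.009 0.017]
drawer 0.74 [337. 223.] c [0.544 0.113] ax [-0.99  -0.139] len 0.262 z [0.012 0.063]
cabinet 0.98 [356. 198.] c [0.634 0.117] ax [-0.999 -0.046] len 0.471 z [0.012 0.068]
jam_jar 0.93 [386. 138.] c [0.755 0.144] ax [0.701 0.713] len 0.06 z [0.072 0.161]
jam_jar 0.54 [357. 200.] c [0.634 0.118] ax [-0.998 -0.061] len 
[... 1272 characters left out ...]
.91 [345. 218.] c [0.64  0.115] ax [-1.   -0.02] len 0.482 z [0.013 0.069]
jam_jar 0.64 [384. 161.] c [0.759 0.141] ax [-0.946  0.325] len 0.06 z [0.073 0.162]
mug 0.66 [442. 257.] c [ 0.738 -0.085] ax [-0.796 -0.605] len 0.082 z [0.007 0.095]
tape_measure 0.83 [285. 132.] c [0.677 0.422] ax [-0.595  0.804] len 0.081 z [0.002 0.066]
mark screwdriver_long 0.81 252 211 [ 0.485  0.289 -0.   ]
mark screwdriver_short 0.83 362 312 [ 0.527 -0.071  0.022]
mark screwdriver_short 0.57 186 220 [0.344 0.36  0.001]
mark long_row 0.6 308 233 [0.552 0.15  0.016]
mark drawer_pull 0.63 269 280 [ 0.418  0.112 -0.001]
mark cabinet 0.9 383 188 [0.746 0.12  0.068]
mark cabinet 0.73 359 313 [ 0.519 -0.07   0.025]
```

```bash
python3 - <<'E'
from h import *
p=optics.snapshot("scene"); q=optics.snapshot("side")
im=p["image"][:,:,::-1]
a=cv2.resize(im[240:330,330:450],None,fx=3.3,fy=3.3); b=cv2.resize(im[180:270,170:290],None,fx=3.3,fy=3.3)
cv2.imwrite("pics/c1.png",np.hstack([a,b]))
Ws=[]
for x in(p,q):
    W=world(x); W=W[x["z_map"]>0]; Ws.append(W)
def box(P,lo,hi): return P[np.all((P>lo)&(P<hi),1)]
for W in Ws:
    print("table z",np.median(box(W,[.45,-.03,-.02],[.6,0,.02])[:,2]).round(4))
    # cabinet top
    T=box(W,[.55,-.05,.055],[.95,.3,.075]); T=T[T[:,0]>.64]
    R=cv2.minAreaRect((T[:,:2]).astype(np.float32)); print("top",np.round(R[0],4),np.round(R[1],4),R[2],T[:,2].mean().round(4))
    # front panel top
    F=box(W,[.38,-.02,.056],[.47,.25,.07]); R=cv2.minAreaRect(F[:,:2].astype(np.float32)); print("panel",np.round(R[0],4),np.round(R[1],4),R[2],len(F))
    for n,lo,hi in(("long",[.3,.25,.006],[.62,.33,.04]),("short",[.4,-.13,.006],[.6,-.02,.04])):
        P=box(W,lo,hi); h=P[P[:,2]>.012]; R=cv2.minAreaRect(P[:,:2].astype(np.float32))
        c,ax=axis(P[:,:2]);ax=ax*np.sign(ax[0]); e=(P[:,:2]-c)@ax
        ch,ah=axis(h[:,:2]); ah=ah*np.sign(ah[0])
        eh=(h[:,:2]-ch)@ah; nh=(h[:,:2]-ch)@np.array([-ah[1],ah[0]])
        print(n,"c",c.round(4),"yaw",np.degrees(np.arctan2(ax[1],ax[0])).round(1),"ends",(c+ax*e.min()).round(3),(c+ax*e.max()).round(3),
         "handle ends",(ch+ah*eh.min()).round(3),(ch+ah*eh.max()).round(3),"hyaw",np.degrees(np.arctan2(ah[1],ah[0])).round(1),"w",nh.min().round(3),nh.max().round(3),"ztop",np.percentile(P[:,2],98).round(3))
    w=box(W,[.45,0,.03],[.62,.25,.055]); print("walls y",[np.round(np.median(w[s][:,1]),4) for s in(w[:,1]<.1,w[:,1]>.14)],len(w))
    d=box(W,[.45,.09,.028],[.62,.14,.042]); 
    if len(d): print("div",[ (x0,np.median(d[abs(d[:,0]-x0)<.02][:,1]).round(4)) for x0 in(.47,.52,.57,.6)])
E
```

```text
table z -0.0009
top [0.7846 0.1126] [0.2429 0.2537] 6.195178985595703 0.065
panel [0.4383 0.101 ] [0.0162 0.1991] 6.506698131561279 577
long c [0.4438 0.2878] yaw -1.9 ends [0.382 0.29 ] [0.579 0.283] handle ends [0.382 0.291] [0.576 0.283] hyaw -2.2 w -0.012 0.016 ztop 0.025
short c [ 0.501  -0.0759] yaw 22.9 ends [ 0.463 -0.092] [ 0.575 -0.045] handle ends [ 0.463 -0.092] [ 0.575 -0.045] hyaw 23.0 w -0.013 0.013 ztop 0.025
walls y [np.float64(0.0286), np.float64(0.1976)] 669
div [(0.47, np.float64(0.1045)), (0.52, np.float64(0.1094)), (0.57, np.float64(0.1149)), (0.6, np.float64(0.1155))]
table z 0.0003
top [0.787  0.1147] [0.2442 0.2518] 6.782375335693359 0.0666
panel [0.4401 0.1023] [0.0168 0.201 ] 6.607051372528076 674
long c [0.4477 0.2878] yaw -1.5 ends [0.362 0.29 ] [0.581 0.284] handle ends [0.384 0.29 ] [0.581 0.284] hyaw -1.8 w -0.011 0.018 ztop 0.027
short c [ 0.504  -0.0762] yaw 23.4 ends [ 0.466 -0.093] [ 0.578 -0.044] handle ends [ 0.466 -0.093] [ 0.578 -0.044] hyaw 23.6 w -0.012 0.014 ztop 0.026
walls y [np.float64(0.0272), np.float64(0.1982)] 1014
div [(0.47, np.float64(0.1043)), (0.52, np.float64(0.1101)), (0.57, np.float64(0.115)), (0.6, np.float64(0.1157))]
```

View pics/scene0.png

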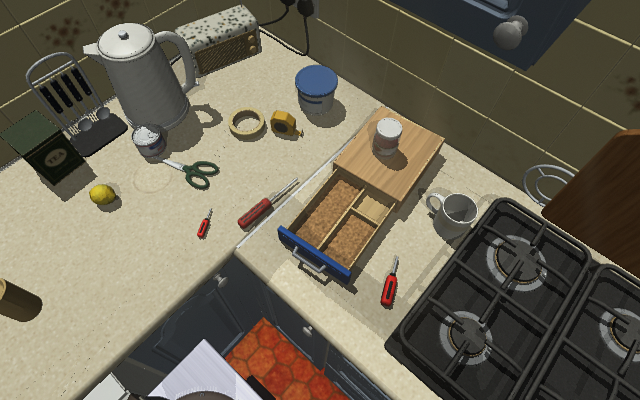

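View pics/c1.png

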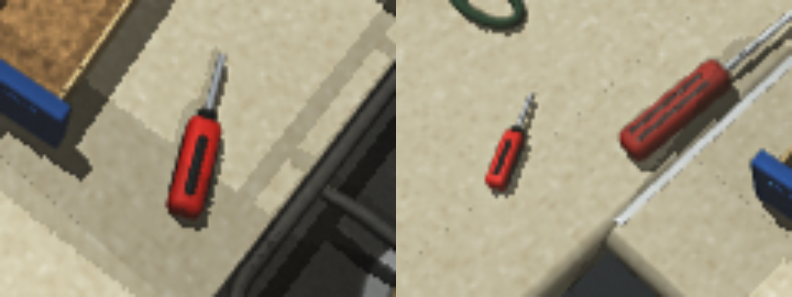

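Candidates for the short screwdriver are the one at (391,289), about 122 mm end to end, and the one at (203,230), a much smaller look-alike. I choose (391,289). The long one is the only one of its kind, at (256,214). The drawer is yawed about 6.5°, with its rows clear, and the jar stands far back on the cabinet.

```bash
cat >> h.py <<'E'
def go(x,y,z,yaw_deg=None):
    """print the servo numbers from the present pose to a tool-down target"""
    s=r.observe(); R=s["ee_rot"]; d=np.array([x,y,z])-s["ee_pos"]; yaw=np.degrees(np.arctan2(R[1,0],R[0,0]))
    t=np.radians(yaw if yaw_deg is None else yaw_deg); G=np.array([[np.cos(t),np.sin(t),0],[np.sin(t),-np.cos(t),0],[0,0,-1]])
    rv=cv2.Rodrigues(R.T@G)[0].ravel()/np.pi
    print("t",round(s["t"],2),"pos",s["ee_pos"].round(4),"yaw",yaw.round(2),"lin",(R.T@d/.3).round(4),"turn",rv.round(4),"rows",(np.linalg.norm(d)/.0417).round(1),"open",round(s["opening"],3),"gf",round(s["grasp_force"],1),"F",s["ft_force"].round(1))
E
```

Emit:
servo_tool(linear=[[0.98,-0.51,0],[0.98,-0.51,0],[0.98,-0.51,0],[0.98,-0.51,0],[0.98,-0.51,0],[0.98,-0.51,0],[0.98,-0.51,0],[0.98,-0.51,0],[0.98,-0.51,0],[0.98,-0.51,0]], turn=[[0,0,0.088],[0,0,0.088],[0,0,0.088],[0,0,0.088],[0,0,0.088],[0,0,0.088],[0,0,0.088],[0,0,0.088],[0,0,0.088],[0,0,0.088]], hand=1.0)

```text
t: 2.33
ee_pos: [0.4022, -0.384, 0.2307]
ee_rot: [[1.0, -0.025, 0.001], [-0.025, -1.0, 0.0], [0.001, -0.0, -1.0]]
ft_force: [-1.0, -0.0, 0.6]
opening: 0.996
grasp_force: 0.0
```

Emit:
servo_tool(linear=[[0.03,-1,0],[0.03,-1,0],[0.03,-1,0],[0.03,-1,0],[0.03,-1,0],[0.03,-1,0],[0.03,-1,0],[0.03,-1,0],[0.03,-1,0]], turn=[[0,0,0],[0,0,0],[0,0,0],[0,0,0],[0,0,0],[0,0,0],[0,0,0],[0,0,0],[0,0,0]])

```text
t: 3.08
ee_pos: [0.4182, -0.0853, 0.231]
ee_rot: [[1.0, -0.027, 0.001], [-0.027, -1.0, -0.0], [0.001, 0.0, -1.0]]
ft_force: [0.1, -1.4, 0.5]
opening: 1.002
grasp_force: 0.0
```

Emit:
servo_tool(linear=[[0.03,-1,0],[0.03,-1,0],[0.03,-1,0],[0.03,-1,0],[0.03,-1,0],[0.03,-1,0],[0.03,-1,0],[0.03,-1,0],[0.03,-1,0],[0.03,-1,0]], turn=[[0,0,0],[0,0,0],[0,0,0],[0,0,0],[0,0,0],[0,0,0],[0,0,0],[0,0,0],[0,0,0],[0,0,0]])

```text
t: 3.92
ee_pos: [0.4374, 0.2105, 0.2301]
ee_rot: [[0.999, -0.033, -0.001], [-0.033, -0.999, -0.001], [-0.001, 0.001, -1.0]]
ft_force: [-0.7, -0.5, -0.2]
opening: 0.998
grasp_force: 0.0
```

```bash
python3 -c "
from h import *
go(.4415,.288,.08,-1.8)
s=r.observe();p=optics.snapshot('wrist');cv2.imwrite('pics/w1.png',p['image'][:,:,::-1]);W=world(p,s)
for d in spotter.silhouettes('screwdriver_long',p)[:2]:
    m=d['pixels']&(p['z_map']>0);P=W[m];c,a=axis(P[:,:2]);e=(P[:,:2]-c)@a;print(d['conf'],c,a,(c+a*e.min()).round(3),(c+a*e.max()).round(3),np.percentile(P[:,2],98))
"
```

```text
t 3.92 pos [0.4374 0.2105 0.2301] yaw -1.87 lin [ 0.0057 -0.2592  0.4999] turn [ 0.0004  0.0003 -0.0004] rows 4.1 open 0.998 gf 0.0 F [-0.7 -0.5 -0.2]
0.9 [0.4557328  0.28799051] [-0.99929209  0.03762067] [0.579 0.283] [0.385 0.291] 0.02541397582704241
```

Emit:
servo_tool(linear=[[0.007,-0.257,0.3],[0.007,-0.257,0.3],[0.007,-0.257,0.3],[0.007,-0.257,0.3],[0.007,-0.257,0.5],[0.007,-0.257,0.6],[0.007,-0.257,0.68],[0.007,-0.257,0.727],[0.007,-0.257,0.727],[0.007,-0.257,0.727]], turn=[[0,0,0],[0,0,0],[0,0,0],[0,0,0],[0,0,0],[0,0,0],[0,0,0],[0,0,0],[0,0,0],[0,0,0]])

```text
t: 4.85
ee_pos: [0.4418, 0.2874, 0.0124]
ee_rot: [[0.999, -0.033, -0.0], [-0.033, -0.999, -0.002], [-0.0, 0.002, -1.0]]
ft_force: [0.4, -0.1, 0.4]
opening: 0.999
grasp_force: 0.0
```

Emit:
servo_tool(linear=[[0,0,0],[0,0,0],[0,0,0],[0,0,0],[0,0,0],[0,0,0],[0,0,0],[0,0,0],[0,0,0],[0,0,0]], turn=[[0,0,0],[0,0,0],[0,0,0],[0,0,0],[0,0,0],[0,0,0],[0,0,0],[0,0,0],[0,0,0],[0,0,0]], hand=0)

```text
t: 5.68
ee_pos: [0.4408, 0.29, 0.0125]
ee_rot: [[1.0, -0.03, -0.0], [-0.03, -1.0, 0.0], [-0.0, -0.0, -1.0]]
ft_force: [0.0, -0.2, 0.6]
opening: 0.294
grasp_force: 29.9
```

Emit:
servo_tool(linear=[[0,0,-0.1],[0,0,-0.2],[0,0,-0.3],[0,0,-0.35],[0,0,-0.35]], turn=[[0,0,0],[0,0,0],[0,0,0],[0,0,0],[0,0,0]])

```text
t: 6.1
ee_pos: [0.4424, 0.2912, 0.1208]
ee_rot: [[1.0, -0.031, 0.005], [-0.031, -1.0, 0.003], [0.005, -0.003, -1.0]]
ft_force: [0.5, 0.3, -0.9]
opening: 0.294
grasp_force: 29.9
```

```bash
python3 -c "
from h import *
go(.5127,.1544,.1,6.5)
s=r.observe();p=optics.snapshot('wrist');cv2.imwrite('pics/w2.png',p['image'][:,:,::-1]);W=world(p,s);R=s['ee_rot']
for d in spotter.silhouettes('screwdriver_long',p)[:2]:
    m=d['pixels']&(p['z_map']>0);P=(W[m]-s['ee_pos'])@R;c,a=axis(P[:,:2]);e=(P[:,:2]-c)@a;print(d['conf'],c,a,(c+a*e.min()).round(3),(c+a*e.max()).round(3),P[:,2].min(),P[:,2].max())
p=optics.snapshot('scene');W=world(p)[p['z_map']>0]
for lo,hi in (([.38,-.02,.056],[.47,.25,.07]),):
    F=W[np.all((W>lo)&(W<hi),1)];R=cv2.minAreaRect(F[:,:2].astype(np.float32));print(R)
"
```

```text
t 6.1 pos [0.4424 0.2912 0.1208] yaw -1.76 lin [0.2479 0.4487 0.0692] turn [-0.0008 -0.0016 -0.0459] rows 3.7 open 0.294 gf 29.9 F [ 0.5  0.3 -0.9]
0.59 [0.02092182 0.00115087] [-0.99996554 -0.008302  ] [0.149 0.002] [-0.057  0.001] -0.013674242461179894 0.12100020298553142
((0.43906503915786743, 0.10110408812761307), (0.016354098916053772, 0.19935572147369385), 6.182229995727539)
```

View pics/w2.png

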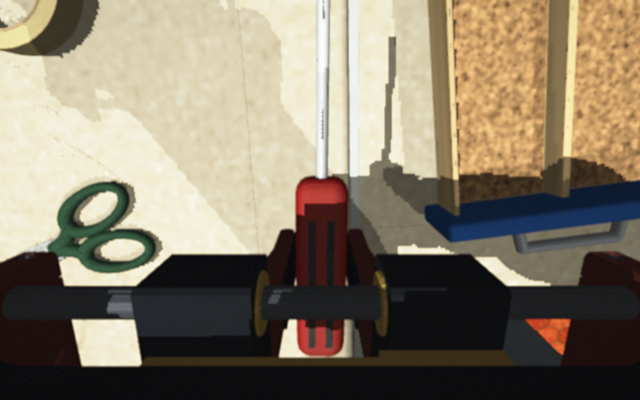

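The long screwdriver is held straight in the jaws (handle around (321,260), shaft up to (322,0)). The drawer is at the right of the picture.

Emit:
servo_tool(linear=[[0.248,0.449,0.03],[0.248,0.449,0.03],[0.248,0.449,0.03],[0.248,0.449,0.03],[0.248,0.449,0.03],[0.248,0.449,0.03],[0.248,0.449,0.03]], turn=[[0,0,-0.046],[0,0,-0.046],[0,0,-0.046],[0,0,-0.046],[0,0,-0.046],[0,0,-0.046],[0,0,-0.046]])

```text
t: 6.83
ee_pos: [0.51, 0.1534, 0.1072]
ee_rot: [[0.994, 0.114, -0.002], [0.114, -0.994, 0.0], [-0.002, -0.001, -1.0]]
ft_force: [-0.1, 1.1, -1.3]
opening: 0.291
grasp_force: 29.9
```

```bash
python3 -c "
from h import *
go(.5127,.1544,.0285,6.4)
s=r.observe();p=optics.snapshot('wrist');cv2.imwrite('pics/w3.png',p['image'][:,:,::-1])
"
```

```text
t 6.83 pos [0.51   0.1534 0.1072] yaw 6.53 lin [ 0.0099 -0.0021  0.2624] turn [-0.0002  0.0008  0.0007] rows 1.9 open 0.291 gf 29.9 F [-0.1  1.1 -1.3]
```

View pics/w3.png

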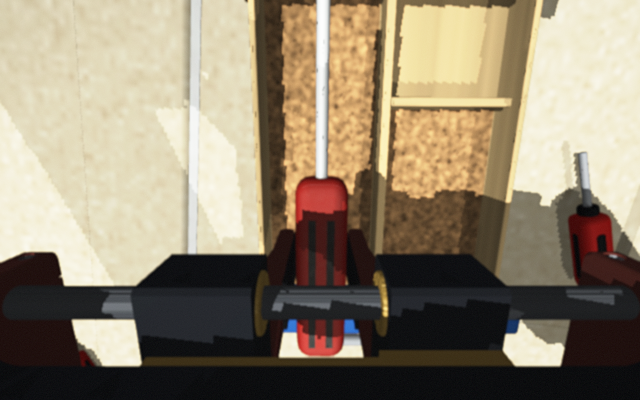

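The shaft lies parallel to the row (divider at column 382, left wall at 265) and is centred in it, so I lower it.

Emit:
servo_tool(linear=[[0.01,0,0.08],[0.01,0,0.15],[0.01,0,0.2],[0.01,0,0.23],[0.01,0,0.245],[0.01,0,0.253],[0.01,0,0.26],[0.01,0,0.26]], turn=[[0,0,0],[0,0,0],[0,0,0],[0,0,0],[0,0,0],[0,0,0],[0,0,0],[0,0,0]])

```text
t: 7.55
ee_pos: [0.5143, 0.1537, 0.0309]
ee_rot: [[0.993, 0.114, 0.001], [0.114, -0.993, 0.0], [0.001, -0.0, -1.0]]
ft_force: [-0.9, 0.3, -1.7]
opening: 0.294
grasp_force: 29.9
```

Emit:
servo_tool(linear=[[0,0,0.004],[0,0,0.006],[0,0,0.006],[0,0,0.006]], turn=[[0,0,0],[0,0,0],[0,0,0],[0,0,0]])

```text
t: 7.88
ee_pos: [0.5143, 0.1533, 0.029]
ee_rot: [[0.994, 0.113, 0.001], [0.113, -0.994, 0.0], [0.001, 0.0, -1.0]]
ft_force: [0.0, 0.5, -0.3]
opening: 0.296
grasp_force: 29.9
```

Emit:
servo_tool(linear=[[0,0,0.003],[0,0,0.003],[0,0,0.003]], turn=[[0,0,0],[0,0,0],[0,0,0]])

```text
t: 8.13
ee_pos: [0.5146, 0.1533, 0.0284]
ee_rot: [[0.994, 0.113, 0.001], [0.113, -0.994, -0.0], [0.001, 0.0, -1.0]]
ft_force: [-0.7, -1.0, 5.8]
opening: 0.296
grasp_force: 29.9
```

Emit:
servo_tool(linear=[[0,0,0],[0,0,0],[0,0,0],[0,0,0]], turn=[[0,0,0],[0,0,0],[0,0,0],[0,0,0]], hand=0.43)

```text
t: 8.47
ee_pos: [0.5139, 0.1533, 0.0277]
ee_rot: [[0.994, 0.114, -0.0], [0.114, -0.994, -0.0], [-0.0, 0.0, -1.0]]
ft_force: [0.6, -0.1, -0.8]
opening: 0.431
grasp_force: 0.0
```

Emit:
servo_tool(linear=[[0,0,-0.05],[0,0,-0.15],[0,0,-0.28],[0,0,-0.35],[0,0,-0.35],[0,0,-0.35]], turn=[[0,0,0],[0,0,0],[0,0,0],[0,0,0],[0,0,0],[0,0,0]])

```text
t: 8.97
ee_pos: [0.5148, 0.1533, 0.1338]
ee_rot: [[0.994, 0.113, 0.003], [0.113, -0.994, 0.0], [0.003, -0.0, -1.0]]
ft_force: [0.4, 0.1, -0.3]
opening: 0.43
grasp_force: 0.0
```

```bash
python3 -c "
from h import *
go(.502,-.0764,.13,23.2)
s=r.observe()
for n in ('scene','side'):
    p=optics.snapshot(n);W=world(p)
    for d in spotter.silhouettes('screwdriver_long',p)[:2]:
        m=d['pixels']&(p['z_map']>0);P=W[m];c,a=axis(P[:,:2]);e=(P[:,:2]-c)@a;print(d['conf'],c,np.degrees(np.arctan2(a[1],a[0])),(c+a*e.min()).round(3),(c+a*e.max()).round(3),np.percentile(P[:,2],[2,98]))
W=W[p['z_map']>0];F=W[np.all((W>[.38,-.02,.056])&(W<[.47,.25,.07]),1)];print(cv2.minAreaRect(F[:,:2].astype(np.float32)))
"
```

```text
t 8.97 pos [0.5148 0.1533 0.1338] yaw 6.5 lin [-0.1291  0.7561  0.0125] turn [ 0.0001 -0.0008 -0.0928] rows 5.5 open 0.43 gf 0.0 F [ 0.4  0.1 -0.3]
0.63 [ 0.73573705 -0.08492944] -170.41211338126894 [ 0.83  -0.069] [ 0.693 -0.092] [0.00048191 0.09369029]
0.7 [0.5177695  0.15032803] -172.25209162108814 [0.653 0.169] [0.459 0.142] [0.01667661 0.04324809]
((0.4411572515964508, 0.10132784396409988), (0.016383375972509384, 0.19842678308486938), 6.026667594909668)
```

Emit:
servo_tool(linear=[[-0.129,0.756,0],[-0.129,0.756,0],[-0.129,0.756,0],[-0.129,0.756,0],[-0.129,0.756,0],[-0.129,0.756,0],[-0.129,0.756,0],[-0.129,0.756,0],[-0.129,0.756,0]], turn=[[0,0,-0.093],[0,0,-0.093],[0,0,-0.093],[0,0,-0.093],[0,0,-0.093],[0,0,-0.093],[0,0,-0.093],[0,0,-0.093],[0,0,-0.093]], hand=1.0)

```text
t: 9.92
ee_pos: [0.501, -0.0755, 0.1321]
ee_rot: [[0.919, 0.395, -0.001], [0.395, -0.919, 0.001], [-0.001, -0.001, -1.0]]
ft_force: [0.4, 1.6, -0.4]
opening: 0.997
grasp_force: 0.0
```

```bash
python3 -c "
from h import *
go(.502,-.0764,.012,23.2)
s=r.observe();p=optics.snapshot('wrist');cv2.imwrite('pics/w4.png',p['image'][:,:,::-1]);W=world(p,s)
P=W[p['z_map']>0]
D=P[np.all((P>[.4,-.13,.006])&(P<[.6,-.02,.03]),1)];c,a=axis(D[:,:2]);e=(D[:,:2]-c)@a;print(c,np.degrees(np.arctan2(a[1],a[0])),(c+a*e.min()).round(3),(c+a*e.max()).round(3))
q=optics.snapshot('scene');Q=world(q)[q['z_map']>0];S=Q[np.all((Q>[.35,-.26,-.1])&(Q<[.62,-.12,.2]),1)];print('stove z',np.percentile(S[:,2],[50,95,99.5]))
"
```

```text
t 9.92 pos [ 0.501  -0.0755  0.1321] yaw 23.28 lin [0.0022 0.0045 0.4003] turn [-0.0005  0.0002  0.0005] rows 2.9 open 0.997 gf 0.0 F [ 0.4  1.6 -0.4]
[ 0.50844468 -0.07404062] -157.20632852015643 [ 0.576 -0.046] [ 0.464 -0.093]
stove z [0.01219149 0.06175601 0.06489864]
```

View pics/w4.png

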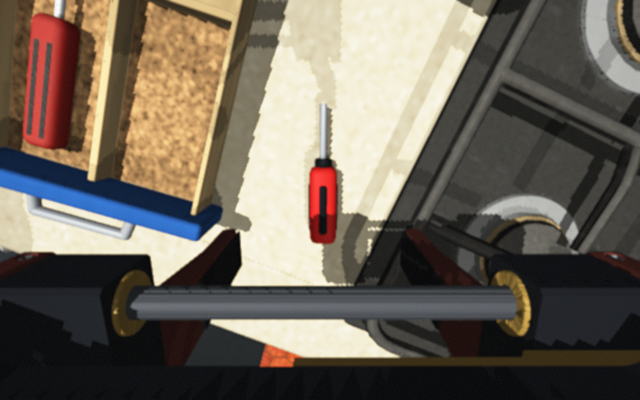

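The short screwdriver (325,200) lies under the hand. The hob edge is close on the right, so I go down with the jaws only partly open.

Emit:
servo_tool(linear=[[0.002,0.004,0.05],[0.002,0.004,0.1],[0.002,0.004,0.2],[0.002,0.004,0.28],[0.002,0.004,0.34],[0.002,0.004,0.38],[0.002,0.004,0.4],[0.002,0.004,0.4],[0.002,0.004,0.4]], turn=[[0,0,0],[0,0,0],[0,0,0],[0,0,0],[0,0,0],[0,0,0],[0,0,0],[0,0,0],[0,0,0]], hand=0.6)

```text
t: 10.77
ee_pos: [0.5028, -0.0766, 0.0133]
ee_rot: [[0.918, 0.396, 0.0], [0.396, -0.918, 0.0], [0.0, 0.0, -1.0]]
ft_force: [0.5, -0.0, 0.9]
opening: 0.599
grasp_force: 0.0
```

Emit:
servo_tool(linear=[[0,0,0],[0,0,0],[0,0,0],[0,0,0],[0,0,0],[0,0,0],[0,0,0],[0,0,0]], turn=[[0,0,0],[0,0,0],[0,0,0],[0,0,0],[0,0,0],[0,0,0],[0,0,0],[0,0,0]], hand=0)

```text
t: 11.43
ee_pos: [0.5027, -0.0775, 0.0133]
ee_rot: [[0.919, 0.395, 0.001], [0.395, -0.919, -0.0], [0.0, 0.001, -1.0]]
ft_force: [-0.1, -0.3, 5.5]
opening: 0.293
grasp_force: 30.0
```

Emit:
servo_tool(linear=[[0,0,-0.1],[0,0,-0.2],[0,0,-0.3],[0,0,-0.35],[0,0,-0.35],[0,0,-0.35]], turn=[[0,0,0],[0,0,0],[0,0,0],[0,0,0],[0,0,0],[0,0,0]])

```text
t: 11.93
ee_pos: [0.5026, -0.0776, 0.1182]
ee_rot: [[0.919, 0.395, 0.001], [0.395, -0.919, -0.001], [0.001, 0.001, -1.0]]
ft_force: [-0.8, -0.3, -0.6]
opening: 0.295
grasp_force: 30.0
```

```bash
python3 -c "
from h import *
p=optics.snapshot('side');W=world(p);W=W[p['z_map']>0];F=W[np.all((W>[.38,-.02,.056])&(W<[.47,.25,.07]),1)];print(cv2.minAreaRect(F[:,:2].astype(np.float32)))
go(.5237-.0185*.9936,.067-.0185*.11,.1,6.4)
"
```

```text
((0.4467102289199829, 0.04856809973716736), (0.016050809994339943, 0.09220188111066818), 6.30877685546875)
t 11.98 pos [ 0.5019 -0.0776  0.1172] yaw 23.24 lin [ 0.198  -0.4321  0.0573] turn [0.     0.0002 0.0936] rows 3.4 open 0.293 gf 30.0 F [ 0.4  0.1 -1.5]
```

Emit:
servo_tool(linear=[[0.198,-0.432,0.03],[0.198,-0.432,0.03],[0.198,-0.432,0.03],[0.198,-0.432,0.03],[0.198,-0.432,0.03],[0.198,-0.432,0.03],[0.198,-0.432,0.03]], turn=[[0,0,0.0936],[0,0,0.0936],[0,0,0.0936],[0,0,0.0936],[0,0,0.0936],[0,0,0.0936],[0,0,0.0936]])

```text
t: 12.57
ee_pos: [0.505, 0.0645, 0.1075]
ee_rot: [[0.994, 0.112, -0.003], [0.112, -0.994, -0.001], [-0.003, 0.001, -1.0]]
ft_force: [-0.2, 0.4, -1.0]
opening: 0.296
grasp_force: 30.0
```

```bash
python3 -c "
from h import *
go(.5237-.0185*.9936,.067-.0185*.11,.03,6.4)
s=r.observe();p=optics.snapshot('wrist');cv2.imwrite('pics/w5.png',p['image'][:,:,::-1])
"
```

```text
t 12.57 pos [0.505  0.0645 0.1075] yaw 6.44 lin [ 0.0021 -0.0017  0.2583] turn [0.0002 0.0008 0.0002] rows 1.9 open 0.296 gf 30.0 F [-0.2  0.4 -1. ]
```

View pics/w5.png

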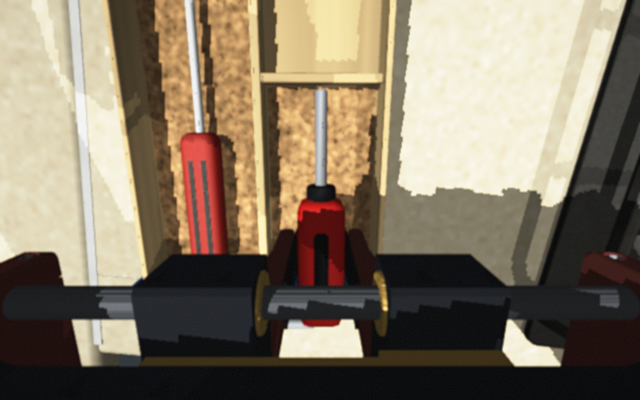

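The short screwdriver is centred in its row (divider 262, wall 385) and its tip is clear of the crosswall. The long one lies straight in its row.

Emit:
servo_tool(linear=[[0,0,0.08],[0,0,0.15],[0,0,0.2],[0,0,0.23],[0,0,0.245],[0,0,0.253],[0,0,0.256],[0,0,0.256]], turn=[[0,0,0],[0,0,0],[0,0,0],[0,0,0],[0,0,0],[0,0,0],[0,0,0],[0,0,0]])

```text
t: 13.28
ee_pos: [0.5063, 0.0651, 0.0325]
ee_rot: [[0.994, 0.111, 0.001], [0.111, -0.994, 0.0], [0.001, 0.0, -1.0]]
ft_force: [-1.5, 0.2, -0.6]
opening: 0.292
grasp_force: 30.0
```

Emit:
servo_tool(linear=[[0,0,0.003],[0,0,0.005],[0,0,0.005]], turn=[[0,0,0],[0,0,0],[0,0,0]])

```text
t: 13.53
ee_pos: [0.506, 0.0652, 0.0309]
ee_rot: [[0.994, 0.112, 0.001], [0.112, -0.994, -0.0], [0.001, 0.0, -1.0]]
ft_force: [-0.9, 0.3, -1.7]
opening: 0.293
grasp_force: 30.0
```

Emit:
servo_tool(linear=[[0,0,0.003],[0,0,0.005],[0,0,0.005]], turn=[[0,0,0],[0,0,0],[0,0,0]])

```text
t: 13.78
ee_pos: [0.506, 0.0653, 0.0293]
ee_rot: [[0.994, 0.112, 0.0], [0.112, -0.994, -0.0], [0.0, 0.0, -1.0]]
ft_force: [-0.2, -0.7, 2.3]
opening: 0.292
grasp_force: 30.0
```

Emit:
servo_tool(linear=[[0,0,0.002],[0,0,0.002],[0,0,0.002]], turn=[[0,0,0],[0,0,0],[0,0,0]])

```text
t: 14.03
ee_pos: [0.5065, 0.0654, 0.0292]
ee_rot: [[0.994, 0.112, 0.001], [0.112, -0.994, -0.0], [0.001, 0.0, -1.0]]
ft_force: [-1.1, -0.3, 8.4]
opening: 0.293
grasp_force: 30.0
```

Emit:
servo_tool(linear=[[0,0,-0.002],[0,0,-0.002],[0,0,-0.002],[0,0,-0.002],[0,0,-0.002]], turn=[[0,0,0],[0,0,0],[0,0,0],[0,0,0],[0,0,0]], hand=0.43)

```text
t: 14.45
ee_pos: [0.5057, 0.0652, 0.0289]
ee_rot: [[0.994, 0.112, -0.0], [0.112, -0.994, -0.0], [-0.0, -0.0, -1.0]]
ft_force: [-0.5, 0.5, 1.0]
opening: 0.433
grasp_force: 0.0
```

Emit:
servo_tool(linear=[[0,0,-0.05],[0,0,-0.15],[0,0,-0.28],[0,0,-0.4],[0,0,-0.4],[-0.15,0,-0.4],[-0.3,0,-0.4],[-0.45,-0.04,-0.4],[-0.45,-0.04,-0.4],[-0.45,-0.04,-0.4]], turn=[[0,0,0],[0,0,0],[0,0,0],[0,0,0],[0,0,0],[0,0,0],[0,0,0],[0,0,0],[0,0,0],[0,0,0]])

```text
t: 15.28
ee_pos: [0.3674, 0.0616, 0.1489]
ee_rot: [[0.994, 0.113, -0.001], [0.113, -0.994, -0.002], [-0.001, 0.002, -1.0]]
ft_force: [-0.1, 0.6, -0.3]
opening: 0.428
grasp_force: 0.0
```

```bash
python3 -c "
from h import *
p=optics.snapshot('scene');W=world(p);im=p['image'][:,:,::-1]
cv2.imwrite('pics/d1.png',cv2.resize(im[150:300,230:430],None,fx=3,fy=3))
for n in('screwdriver_long','screwdriver_short'):
  for d in spotter.silhouettes(n,p)[:2]:
    m=d['pixels']&(p['z_map']>0);P=W[m];c,a=axis(P[:,:2]);e=(P[:,:2]-c)@a;print(n,d['conf'],c,np.degrees(np.arctan2(a[1],a[0])),(c+a*e.min()).round(3),(c+a*e.max()).round(3),np.percentile(P[:,2],[2,98]))
W=W[p['z_map']>0];F=W[np.all((W>[.38,-.02,.056])&(W<[.47,.25,.07]),1)];c,(w,h),an=cv2.minAreaRect(F[:,:2].astype(np.float32));print(c,w,h,an)
B=W[np.all((W>[.36,.06,.034])&(W<[.428,.15,.05]),1)];print('bar',len(B),B.min(0),B.max(0),B.mean(0))
go(.37,.094,.04,6.4)
"
```

```text
screwdriver_short 0.68 [0.51191883 0.06461567] -173.3211046741532 [0.584 0.073] [0.473 0.06 ] [0.02655912 0.04078492]
(0.445674329996109, 0.028807759284973145) 0.014150484465062618 0.054527945816516876 11.051527976989746Traceback (most recent call last):
  File "<string>", line 9, in <module>
    B=W[np.all((W>[.36,.06,.034])&(W<[.428,.15,.05]),1)];print('bar',len(B),B.min(0),B.max(0),B.mean(0))
                                                                            ~~~~~^^^
    return umr_minimum(a, axis, None, out, keepdims, initial, where)
ValueError: zero-size array to reduction operation minimum which has no identity
```

View pics/d1.png

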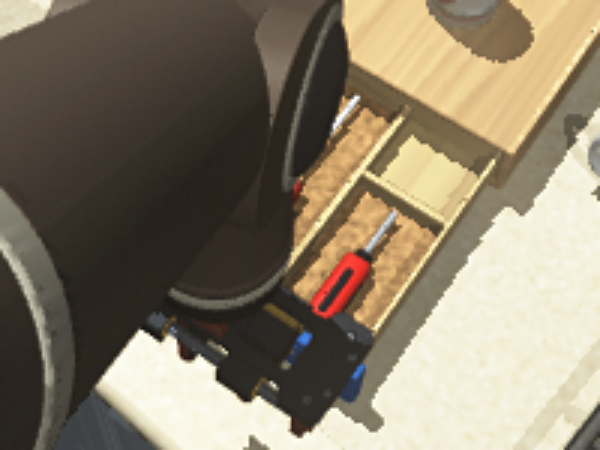

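The short screwdriver lies straight in its row at (345,275). The arm hides most of the long one. Next I close the fingers and go down in front of the pull.

Emit:
servo_tool(linear=[[0,-0.109,0],[0,-0.109,0],[0,-0.109,0.05],[0,-0.109,0.12],[0,-0.109,0.2],[0,-0.109,0.28],[0,-0.109,0.33],[0,-0.109,0.36],[0,-0.109,0.36],[0,-0.109,0.36]], turn=[[0,0,0],[0,0,0],[0,0,0],[0,0,0],[0,0,0],[0,0,0],[0,0,0],[0,0,0],[0,0,0],[0,0,0]], hand=0)

```text
t: 16.27
ee_pos: [0.3671, 0.095, 0.0409]
ee_rot: [[0.994, 0.112, -0.001], [0.112, -0.994, 0.0], [-0.001, -0.001, -1.0]]
ft_force: [-0.2, 0.3, -0.3]
opening: 0.002
grasp_force: 0.0
```

Emit:
servo_tool(linear=[[0.01,0,0],[0.02,0,0],[0.03,0,0],[0.04,0,0],[0.05,0,0],[0.06,0,0],[0.07,0,0],[0.08,0,0],[0.09,0,0],[0.1,0,0]], turn=[[0,0,0],[0,0,0],[0,0,0],[0,0,0],[0,0,0],[0,0,0],[0,0,0],[0,0,0],[0,0,0],[0,0,0]])

```text
t: 17.1
ee_pos: [0.3967, 0.0979, 0.041]
ee_rot: [[0.994, 0.112, -0.0], [0.112, -0.994, -0.0], [-0.0, 0.0, -1.0]]
ft_force: [0.4, -0.4, 0.4]
opening: 0.004
grasp_force: 0.0
```

Emit:
servo_tool(linear=[[0.01,0,0],[0.02,0,0],[0.03,0,0],[0.042,0,0],[0.056,0,0],[0.07,0,0],[0.085,0,0],[0.1,0,0],[0.115,0,0],[0.13,0,0]], turn=[[0,0,0],[0,0,0],[0,0,0],[0,0,0],[0,0,0],[0,0,0],[0,0,0],[0,0,0],[0,0,0],[0,0,0]])

```text
t: 17.93
ee_pos: [0.4356, 0.1021, 0.041]
ee_rot: [[0.994, 0.112, -0.0], [0.112, -0.994, -0.0], [-0.0, 0.0, -1.0]]
ft_force: [-1.7, -1.1, -0.9]
opening: 0.005
grasp_force: 1.2
```

Emit:
servo_tool(linear=[[0.015,0,0],[0.03,0,0],[0.045,0,0],[0.06,0,0],[0.075,0,0],[0.09,0,0],[0.105,0,0],[0.12,0,0],[0.135,0,0],[0.15,0,0]], turn=[[0,0,0],[0,0,0],[0,0,0],[0,0,0],[0,0,0],[0,0,0],[0,0,0],[0,0,0],[0,0,0],[0,0,0]])

```text
t: 18.77
ee_pos: [0.4803, 0.1073, 0.041]
ee_rot: [[0.994, 0.112, -0.0], [0.112, -0.994, -0.0], [-0.0, 0.0, -1.0]]
ft_force: [-1.6, -2.4, -0.3]
opening: 0.002
grasp_force: 1.2
```

```bash
python3 -c "
from h import *
go(.6,.118,.04,6.4)
p=optics.snapshot('scene');W=world(p)
cv2.imwrite('pics/d2.png',cv2.resize(p['image'][100:300,230:480,::-1],None,fx=2.5,fy=2.5))
W=W[p['z_map']>0];F=W[np.all((W>[.45,-.03,.05])&(W<[.66,.25,.0635]),1)]
im=p['image'][p['z_map']>0];I=(im[:,2].astype(int)>im[:,0]+50)&np.all((W>[.4,-.05,.0])&(W<[.72,.26,.07]),1);B=W[I];print(len(B),B.min(0),B.max(0),np.median(B,0))
"
```

```text
t 18.77 pos [0.4803 0.1073 0.041 ] yaw 6.41 lin [0.4004 0.009  0.0033] turn [0.     0.     0.0001] rows 2.9 open 0.002 gf 1.2 F [-1.6 -2.4 -0.3]Traceback (most recent call last):
  File "<string>", line 7, in <module>
    im=p['image'][p['z_map']>0];I=(im[:,2].astype(int)>im[:,0]+50)&np.all((W>[.4,-.05,.0])&(W<[.72,.26,.07]),1);B=W[I];print(len(B),B.min(0),B.max(0),np.median(B,0))
                                                                                                                                    ~~~~~^^^
    return umr_minimum(a, axis, None, out, keepdims, initial, where)
ValueError: zero-size array to reduction operation minimum which has no identity
```

View pics/d2.png

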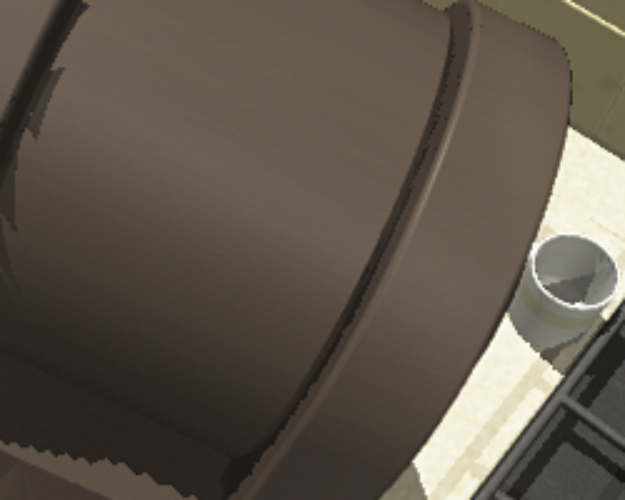

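The arm hides the drawer from this camera, but the mug is visible and undisturbed. The 2–3 N push force shows the drawer is sliding, so I continue.

Emit:
servo_tool(linear=[[0.015,0,0],[0.03,0,0],[0.045,0,0],[0.06,0,0],[0.075,0,0],[0.09,0,0],[0.105,0,0],[0.12,0,0],[0.135,0,0],[0.15,0,0]], turn=[[0,0,0],[0,0,0],[0,0,0],[0,0,0],[0,0,0],[0,0,0],[0,0,0],[0,0,0],[0,0,0],[0,0,0]])

```text
t: 19.65
ee_pos: [0.5252, 0.1125, 0.0411]
ee_rot: [[0.994, 0.112, 0.0], [0.112, -0.994, 0.0], [0.0, -0.0, -1.0]]
ft_force: [-2.2, -1.1, 1.5]
opening: 0.002
grasp_force: 1.2
```

Emit:
servo_tool(linear=[[0.015,0,0],[0.03,0,0],[0.045,0,0],[0.06,0,0],[0.075,0,0],[0.09,0,0],[0.105,0,0],[0.12,0,0],[0.135,0,0],[0.15,0,0]], turn=[[0,0,0],[0,0,0],[0,0,0],[0,0,0],[0,0,0],[0,0,0],[0,0,0],[0,0,0],[0,0,0],[0,0,0]])

```text
t: 20.48
ee_pos: [0.5698, 0.1173, 0.041]
ee_rot: [[0.994, 0.112, -0.0], [0.112, -0.994, -0.0], [-0.0, 0.0, -1.0]]
ft_force: [-2.3, -0.4, 1.7]
opening: 0.005
grasp_force: 1.2
```

```bash
python3 -c "
from h import *
go(.6,.12,.04,6.4)
p=optics.snapshot('side');W=world(p)
cv2.imwrite('pics/d3.png',cv2.resize(p['image'][100:350,200:500,::-1],None,fx=2.3,fy=2.3))
g=p['z_map']>0;W=W[g];im=p['image'][g].astype(int)
B=W[(im[:,2]>im[:,0]+40)&np.all((W>[.4,-.05,0])&(W<[.72,.26,.075]),1)];print(len(B),len(B) and (B.min(0),B.max(0),np.median(B,0)))
"
```

```text
t 20.48 pos [0.5698 0.1173 0.041 ] yaw 6.41 lin [0.101  0.0025 0.0034] turn [0.     0.     0.0001] rows 0.7 open 0.005 gf 1.2 F [-2.3 -0.4  1.7]
373 (array([0.59597331, 0.02046744, 0.00880652]), array([0.62977696, 0.21484272, 0.06724318]), array([0.61579745, 0.04467723, 0.05250752]))
```

View pics/d3.png

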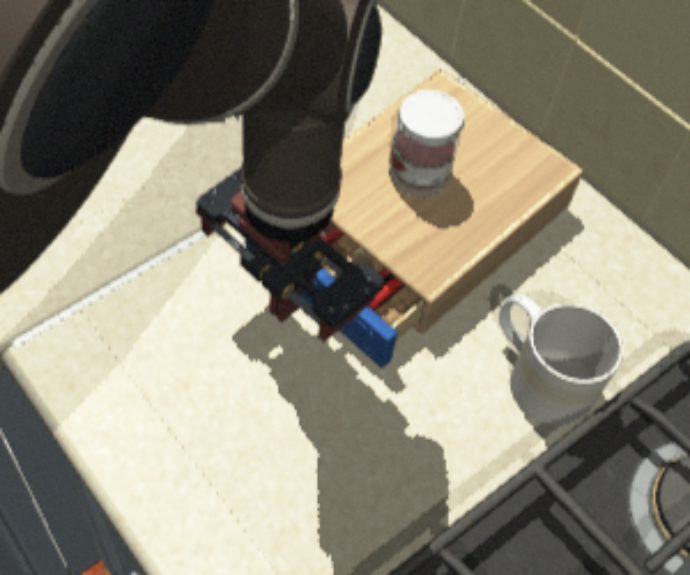

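The drawer is sliding in with about 4 cm left, and the jar and mug have not moved. I slow down for the rest.

Emit:
servo_tool(linear=[[0.01,0,0],[0.02,0,0],[0.03,0,0],[0.039,0,0],[0.047,0,0],[0.055,0,0],[0.063,0,0],[0.07,0,0],[0.077,0,0],[0.084,0,0]], turn=[[0,0,0],[0,0,0],[0,0,0],[0,0,0],[0,0,0],[0,0,0],[0,0,0],[0,0,0],[0,0,0],[0,0,0]])

```text
t: 21.37
ee_pos: [0.5946, 0.1201, 0.041]
ee_rot: [[0.994, 0.112, -0.0], [0.112, -0.994, -0.0], [-0.0, 0.0, -1.0]]
ft_force: [-2.2, -0.9, 0.8]
opening: 0.006
grasp_force: 1.1
```

Emit:
servo_tool(linear=[[0.005,0,0],[0.01,0,0],[0.015,0,0],[0.02,0,0],[0.025,0,0],[0.03,0,0],[0.035,0,0],[0.04,0,0]], turn=[[0,0,0],[0,0,0],[0,0,0],[0,0,0],[0,0,0],[0,0,0],[0,0,0],[0,0,0]])

```text
t: 22.03
ee_pos: [0.6064, 0.1215, 0.041]
ee_rot: [[0.994, 0.112, -0.0], [0.112, -0.994, -0.0], [-0.0, 0.0, -1.0]]
ft_force: [-1.5, -1.6, -0.6]
opening: 0.006
grasp_force: 1.1
```

```bash
cat > m.py <<'E'
from h import *
go(.6,.12,.04,6.4)
p=optics.snapshot('side');W=world(p)
g=p['z_map']>0;W=W[g];im=p['image'][g].astype(int)
B=W[(im[:,2]>im[:,0]+40)&np.all((W>[.4,-.05,.058])&(W<[.72,.26,.075]),1)]
a=np.array([.9938,.1115]);n=np.array([-.1115,.9938]);o=np.array([.4395,.1015])
l=(B[:,:2]-o)@a; print('panel front/back local',len(B),np.percentile(l,[2,50,98]).round(4))
C=W[(abs((W[:,:2]-o)@n+.08)<.012)&(W[:,2]>.058)&(W[:,2]<.075)&(im[:,0]>im[:,2]+20)]; l=(C[:,:2]-o)@a
print('cabinet top front local',np.percentile(l,[.5,2,99]).round(4))
E
python3 m.py
```

```text
t 22.03 pos [0.6064 0.1215 0.041 ] yaw 6.42 lin [-0.0219  0.0025  0.0034] turn [0.     0.     0.0001] rows 0.2 open 0.006 gf 1.1 F [-1.5 -1.6 -0.6]
panel front/back local 148 [0.204  0.2104 0.2178]
cabinet top front local [0.2272 0.229  0.5143]
```

About 9–10 mm is left. I go on at 1 mm per row and watch the force.

Emit:
servo_tool(linear=[[0.004,0,0],[0.008,0,0],[0.012,0,0],[0.015,0,0],[0.018,0,0],[0.021,0,0],[0.024,0,0]], turn=[[0,0,0],[0,0,0],[0,0,0],[0,0,0],[0,0,0],[0,0,0],[0,0,0]])

```text
t: 22.67
ee_pos: [0.6136, 0.1223, 0.041]
ee_rot: [[0.994, 0.112, -0.0], [0.112, -0.994, -0.0], [-0.0, 0.0, -1.0]]
ft_force: [-2.3, -1.7, 0.8]
opening: 0.004
grasp_force: 1.0
```

Emit:
servo_tool(linear=[[0.002,0,0],[0.004,0,0],[0.006,0,0],[0.008,0,0]], turn=[[0,0,0],[0,0,0],[0,0,0],[0,0,0]])

```text
t: 23.0
ee_pos: [0.6138, 0.1223, 0.0409]
ee_rot: [[0.994, 0.112, -0.004], [0.112, -0.994, -0.001], [-0.004, 0.001, -1.0]]
ft_force: [-11.1, -2.1, 8.2]
opening: 0.007
grasp_force: 5.6
```

The drawer has stalled at 11 N, so it is home. I back off straight, then rise.

Emit:
servo_tool(linear=[[-0.005,0,0],[-0.03,0,0],[-0.08,0,0],[-0.18,0,0],[-0.3,0,0],[-0.3,0,0],[-0.4,0,-0.1],[-0.4,0,-0.2],[-0.4,0,-0.3],[-0.4,0,-0.4]], turn=[[0,0,0],[0,0,0],[0,0,0],[0,0,0],[0,0,0],[0,0,0],[0,0,0],[0,0,0],[0,0,0],[0,0,0]])

```text
t: 23.83
ee_pos: [0.4964, 0.1098, 0.1626]
ee_rot: [[0.994, 0.113, 0.001], [0.113, -0.994, 0.001], [0.001, -0.001, -1.0]]
ft_force: [1.1, 0.3, 1.1]
opening: 0.007
grasp_force: 0.0
```

Emit:
servo_tool(linear=[[0,0.2,-0.1],[0,0.4,-0.2],[0,0.6,-0.2],[0,0.8,-0.2],[0,0.8,-0.2],[0,0.8,-0.2],[0,0.8,-0.2],[0,0.8,-0.2],[0,0.8,-0.2]], turn=[[0,0,0],[0,0,0],[0,0,0],[0,0,0],[0,0,0],[0,0,0],[0,0,0],[0,0,0],[0,0,0]])

```text
t: 24.58
ee_pos: [0.5237, -0.1285, 0.2212]
ee_rot: [[0.994, 0.112, 0.001], [0.112, -0.994, 0.001], [0.001, -0.0, -1.0]]
ft_force: [0.5, 2.1, -0.5]
opening: 0.004
grasp_force: 0.0
```

```bash
python3 m.py; python3 -c "
from h import *
p=optics.snapshot('side');cv2.imwrite('pics/d4.png',cv2.resize(p['image'][80:350,180:500,::-1],None,fx=2.2,fy=2.2))
W=world(p)
for t in ['jam_jar','mug','tape_measure']:
    d=spotter.silhouettes(t,p)[0];print(t,W[d['pixels']&(p['z_map']>0)].mean(0)[:2].round(3))
"
```

```text
t 24.58 pos [ 0.5237 -0.1285  0.2212] yaw 6.42 lin [ 0.3448 -0.7946  0.6046] turn [-0.0001 -0.0004  0.0001] rows 7.6 open 0.004 gf 0.0 F [ 0.5  2.1 -0.5]Traceback (most recent call last):
  File "m.py", line 7, in <module>
    l=(B[:,:2]-o)@a; print('panel front/back local',len(B),np.percentile(l,[2,50,98]).round(4))
                                                           ~~~~~~~~~~~~~^^^^^^^^^^^^^
    return _quantile_unchecked(
        a, q, axis, out, overwrite_input, method, keepdims, weights)
    return _ureduce(a,
                    func=_quantile_ureduce_func,
    ...<5 lines>...
                    overwrite_input=overwrite_input,
                    method=method)
    r = func(a, **kwargs)
    result = _quantile(arr,
                       quantiles=q,
    ...<2 lines>...
                       out=out,
                       weights=wgt)
    slices_having_nans = np.isnan(arr[-1, ...])
                                  ~~~^^^^^^^^^
IndexError: index -1 is out of bounds for axis 0 with size 0
Traceback (most recent call last):
IndexError: list index out of range
```

View pics/d4.png

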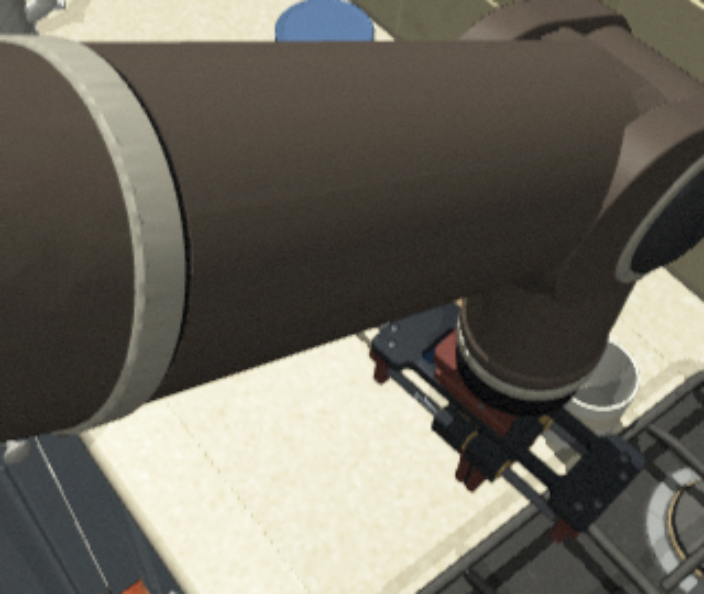

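The arm still covers the drawer, so I move back towards the start to see.

Emit:
servo_tool(linear=[[-0.4,0.81,0],[-0.4,0.81,0],[-0.4,0.81,0],[-0.83,0.9,0],[-0.83,0.9,0],[-0.83,0.9,0],[-0.83,0.9,0],[-0.83,0.9,0],[-0.83,0.9,0],[-0.83,0.9,0]], turn=[[0,0,0],[0,0,0],[0,0,0],[0,0,0],[0,0,0],[0,0,0],[0,0,0],[0,0,0],[0,0,0],[0,0,0]])

```text
t: 25.57
ee_pos: [0.2998, -0.4307, 0.2208]
ee_rot: [[0.995, 0.103, -0.003], [0.103, -0.995, -0.002], [-0.003, 0.002, -1.0]]
ft_force: [-1.4, -0.7, -0.2]
opening: 0.004
grasp_force: 0.0
```

```bash
python3 m.py; python3 -c "
from h import *
p=optics.snapshot('side');cv2.imwrite('pics/d5.png',cv2.resize(p['image'][80:350,180:500,::-1],None,fx=2.2,fy=2.2))
W=world(p)
for t in ['jam_jar','mug','tape_measure']:
    for d in spotter.silhouettes(t,p)[:1]:print(t,d['conf'],W[d['pixels']&(p['z_map']>0)].mean(0)[:2].round(3))
"
```

```text
t 25.57 pos [ 0.2998 -0.4307  0.2208] yaw 5.93 lin [ 1.187  -1.7237  0.595 ] turn [ 0.0007  0.0011 -0.0026] rows 15.7 open 0.004 gf 0.0 F [-1.4 -0.7 -0.2]
panel front/back local 484 [0.2111 0.2172 0.2249]
cabinet top front local [0.227  0.2294 0.5139]
jam_jar 0.7 [0.759 0.142]
mug 0.86 [ 0.739 -0.086]
```

```bash
python3 -c "
from h import *
a=np.array([.9938,.1115]);n=np.array([-.1115,.9938]);o=np.array([.4395,.1015])
for cam in('scene','side'):
    p=optics.snapshot(cam);W=world(p)
    for off in(-.07,.06):
        l=(W[...,:2]-o)@a;k=(W[...,:2]-o)@n
        m=(abs(k-off)<.0015)&(l>.19)&(l<.245)&(W[...,2]>-.01)
        i=np.argsort(l[m]);print(cam,off)
        for L,Z,C in zip(l[m][i],W[...,2][m][i],p['image'][m][i]):
            if L>.207: print(round(float(L)*1e3,1),round(float(Z)*1e3,1),C.tolist(),end=' | ')
        print()
"
```

```text
scene -0.07
207.0 -3.6 [84, 80, 66] | 207.7 47.3 [47, 49, 56] | 207.8 34.3 [47, 50, 57] | 208.2 10.6 [44, 47, 53] | 208.3 37.6 [47, 49, 57] | 208.5 26.2 [46, 48, 56] | 208.5 41.7 [47, 48, 56] | 208.6 0.8 [92, 86, 71] | 208.9 51.9 [54, 74, 117] | 209.8 54.5 [49, 50, 54] | 210.1 58.3 [50, 55, 70] | 210.4 60.1 [57, 73, 113] | 210.9 1.2 [85, 82, 68] | 213.2 59.6 [60, 87, 143] | 218.1 57.9 [59, 86, 140] | 218.7 60.9 [60, 86, 141] | 219.6 61.8 [59, 85, 136] | 220.9 63.8 [62, 69, 93] | 223.8 61.3 [76, 66, 51] | 225.3 62.9 [135, 110, 75] | 225.7 66.4 [175, 143, 100] | 230.2 65.4 [177, 145, 102] | 230.2 61.2 [177, 145, 102] | 236.0 66.3 [177, 146, 102] | 236.2 61.9 [175, 143, 100] | 236.7 67.4 [171, 140, 98] | 240.2 65.8 [175, 142, 99] | 243.4 63.1 [168, 138, 96] | 
scene 0.06
207.3 21.8 [35, 40, 51] | 207.3 44.3 [34, 39, 49] | 207.8 30.1 [36, 39, 52] | 207.9 38.8 [35, 40, 52] | 208.3 33.7 [35, 40, 52] | 208.7 23.9 [37, 42, 54] | 208.9 52.9 [41, 61, 102] | 209.0 14.2 [34, 40, 53] | 209.2 9.2 [36, 42, 52] | 209.6 47.3 [37, 44, 62] | 210.3 59.2 [37, 50, 76] | 210.5 54.5 [34, 39, 50] | 210.7 62.
[... 1916 characters left out ...]
0] | 211.3 50.2 [34, 58, 91] | 211.6 27.2 [27, 41, 68] | 211.8 45.4 [28, 43, 67] | 212.3 59.4 [36, 64, 101] | 212.4 51.8 [38, 61, 94] | 212.8 62.2 [55, 94, 153] | 212.9 54.5 [24, 43, 71] | 213.5 -0.4 [116, 116, 107] | 214.1 62.9 [64, 112, 181] | 216.3 62.6 [69, 121, 194] | 217.2 64.1 [67, 117, 187] | 219.0 64.5 [65, 112, 183] | 220.2 65.4 [67, 112, 179] | 222.3 65.4 [63, 98, 152] | 223.8 65.7 [82, 88, 102] | 227.1 62.9 [130, 111, 86] | 227.4 69.7 [203, 171, 127] | 228.6 64.0 [178, 152, 114] | 230.4 63.9 [210, 177, 131] | 232.1 64.4 [218, 185, 140] | 233.8 68.1 [214, 181, 135] | 236.7 66.0 [220, 186, 141] | 239.0 65.8 [213, 180, 135] | 240.3 66.5 [219, 185, 139] | 243.3 67.8 [216, 184, 138] |
```

```bash
python3 -c "
from h import *
print(r.hand_in())"
```

```text
the job is handed in; nothing more can be done
None
```

Both screwdrivers are in their rows and the drawer is pushed home. It stopped gently at about 11 N with no visible gap, and I handed the job in at about 26 s. The jar and mug read unmoved. The tape measure was not detected in the last check, but the arm never worked near it.

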